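# Gauge a tube insert and hold it bore-up

### The arm

A 6-joint arm with a two-finger parallel gripper is mounted at the origin on a cart in front of the work surface, level with it; the furniture and walls round the work are solid. World frame = base frame: x ahead of the robot, y to its left, z up, the work surface at z = 0. Lengths are in mm, angles in rad, forces in N, time in s.
With the tool pointing down it reaches from about 400 to 925 mm from the base axis. Payload 12.5 kg.
Tool frame: the origin (TCP) lies midway between the tips of the shut fingers; the grasp point (between the pads) lies 19 mm behind it; z points along the fingers, y is the line along which they close (so a half turn about z gives the same grasp; the last joint's range is limited). The gripper opens to 95 mm and grips with 3 to 60 N. Pads are 20 mm wide; open, the fingers measure 119 mm over their backs; the gripper's body (75 mm by 180 mm) begins 59 mm behind the grasp point.
Start: joints at [-1.43, 0.491, 1.559, -0, 1.092, -0.106], TCP at [152.711, -606.074, 214.661] pointing down, gripper open.
Joint ranges: [-3.1, 3.1], [-0.84, 2.19], [0.05, 2.79], [-1.13, 4.28], [0.06, 2.93], [-2.69, 2.69]. Speed limits (rad/s): [2.22, 2.22, 2.79, 3.14, 3.14, 3.14].

### API

Orientations are given as [roll, pitch, yaw] about the fixed x, y, z axes, in that order (R = Rz(yaw) Ry(pitch) Rx(roll)).
In Python, from cell import env gives the robot as it stands.
- The arm moves only by the tool arm_command, never from a script. Its argument "targets" is a list of rows, each a list of 5 numbers: the shift along the tool's x, y, z in mm, then the turn about the tool's z in degrees, then the opening, from 0 (shut) to 1 (fully open). In form: [[tx, ty, tz, roll, fingers], ...]. A call has 1 to 5 rows; each row is the pose to reach, as a shift and turn from the pose commanded when the call began, along the tool's axes at that moment; what a row does not reach only later rows make up. A row lasts 1/10 s, in which the tool goes at most 50 mm and 8.59 degrees, less where a joint would pass 70% of its speed; a pose out of reach is approached as far as the arm can. A call with a gripper value outside its range is refused whole. The fingers move at their own pace and stop on an object; the grip force is fixed at half the most. Time passes only in rows, so rows that repeat a pose let the fingers close. It gives the time, the measured TCP pose, the force, the opening and the grip force at its end, in the units of the state.
- env.state(): the state, without advancing time (a new reading comes with each control period).
- env.read_camera(name): name is "side" or "top"; returns a dict with "frame" (384x512x3 uint8, red, green, blue), "vertical_fov" (degrees; the focal length in pixels is half the picture's height over the tangent of half this angle, whatever the lens; pixels are square), "cx", "cy" (the principal point, pixels), "world_from_camera" (4x4, takes a point from camera to world coordinates). Camera axes: x right, y down, z forward; pixel columns grow to the right and rows downward; lengths in mm; the calibration is good to about 2 mm. A picture is of the moment at which its call begins. There is no depth.
- env.job_done(): hands the job in; it is judged then, once.
The state is a dict: "t": time; "joints": joint angles; "qvel": joint speeds; "tau": joint torques, N m; "eef_pos": TCP position; "tcp_rot": TCP orientation; "ft_force": force on the tool from outside, world axes, zero at the start; "moment": the same for the moment, N m; "opening": opening from 0.0 (shut) to 1.0 (fully open); "grip_force": force on a finger pad.
Only numpy, scipy, OpenCV 4.12 (cv2) and the standard library are available. Lean on these libraries where they do the work, as an engineer would, in place of code of your own. Each camera call takes 0.05 s, during which the arm holds its last target. There are 200 camera calls.

### The job

Press the check gauge's push button fully down and let it come back up. Then pick up the square tube insert, feel for the end with the blind bore by sliding that end over the gauge's horizontal pin until it meets the post and staying there a moment, draw it off again, turn the insert upright with its bore facing up, and finish while still holding it like that in the gripper, well above the worktop (at least 15 cm) and clear of everything. Leave the nearby cup, dish, timer and cartridge where they are.

Things in the scene. Friction and masses are not known exactly. Their poses are not given: they have to be found in the camera images.
- insert_mid (a point): Centre of the loose tube insert: grey plastic square bar 34 x 34 x 90 mm, 0.06 to 0.13 kg, lying on a long side, any way round. Its x axis runs along the bar towards the end with the blind round bore (19 mm diameter, 40 mm deep, chamfered mouth); the other end is closed and flat, with a dark rubber disc of the same size, so the ends look alike; a thin dark ring runs round the bar near each end. y and z are square to the long sides.
- insert_mouth (a point): Centre of the bore's mouth on the insert, 45 mm along x from insert_mid, same axes.
- pin_root (a point): Where the gauge's pin leaves its post, 75 mm above the worktop. The horizontal steel pin (12 mm diameter, 30 mm long, tapered tip) points along this point's -x, its tip at x = -30 mm. x points through the post to the button behind it; z is up. Home: the insert's end lies against the post's face (x = 0), the whole pin in the bore.
- gauge: The fixed gauge, same axes as pin_root; origin on the worktop straight below pin_root. Grey base plate 112 x 86 x 12 mm, from x = -12 to 100 mm (so 12 mm of it lies under the pin); aluminium post 14 mm thick (x = 0 to 14), 44 mm wide, its top 98 mm above the worktop, low ribs behind it.
- start_top (a point): Centre of the top of the round push button (28 mm diameter) in a low black housing on the gauge's base plate, behind the post, 64 mm along pin_root's +x from it. Pressed straight down.
- start (a joint): Push button travel in m: 0 = up, 0.006 = fully down (about 5 N); it springs back by itself.
- cup: The nearer closed specimen cup, 62 mm diameter, 69 mm high, loose bystander. Origin at the centre of its underside.
- dish: Closed flat round dish, 90 mm diameter, 14 mm high, loose bystander. Origin at the centre of its underside.
- lab_timer: Small lab timer, 62 x 66 x 18 mm, loose bystander. Origin at the centre of its underside.
- cartridge: Flat test cartridge, 44 x 62 x 10 mm, loose bystander. Origin at the centre of its underside.
Mind the look-alikes: they are no part of the job. What is shaped like the part that bears insert_mid but blue is not meant.

How it is judged (in metres and radians):
On the way, in this order (a step that is already met when the one before it is completed fails the run):
1. the button is fully down (value of joint start above 0.005 m), for 0.05 s.
2. the button has come back up (value of joint start below 0.001 m), for 0.1 s.
3. the insert's bore is home over the gauge pin, its end within 6 mm of the post (x of insert_mouth in the frame of pin_root above -0.006 m and distance between insert_mouth and pin_root below 0.009 m and angle between the x axis of insert_mid and the x axis of pin_root, either way round below 0.2 rad), for 0.2 s.
4. the insert is drawn off the pin (distance between insert_mouth and pin_root above 0.034 m), for 0.1 s.
At the end, for the whole second after the job is handed in: The insert is held by the fingers, still, its bore facing up within 0.2 rad (11 degrees) of vertical, its centre more than 14 cm above the worktop, off and clear of the gauge; the button is up (angle between insert_mid's own x axis and vertical below 0.2 rad and height (world z) of insert_mid above 0.14 m and contact force between the fingers and insert above 1 N and contact force between insert and gauge below 0.1 N and distance between insert_mouth and pin_root above 0.05 m and linear speed of insert below 0.03 m/s and value of joint start below 0.001 m); the arm keeps its last pose, push and grip.
It fails at once if the cup was shifted by more than 2 cm (distance of cup from where it was at the start of the episode above 0.02 m).
It fails at once if the dish was shifted by more than 2 cm (distance of dish from where it was at the start of the episode above 0.02 m).
It fails at once if the timer was shifted by more than 2 cm (distance of lab_timer from where it was at the start of the episode above 0.02 m).
It fails at once if the cartridge was shifted by more than 2 cm (distance of cartridge from where it was at the start of the episode above 0.02 m).
It also fails if it takes over 72 s, if anything falls off the work surface, if the arm or the gripper's body presses on something with over 40 N, if the wrist force passes 120 N, or if a joint passes its speed limit or range.

## Working session

There is one attempt and no reset: what is moved stays moved. The work goes in short steps, Python scripts to look and compute and a tool call to move; the robot and the scene stay as the last step left them, time stands still between calls to the robot, and variables do not carry over. Pictures are saved under pics/ and viewed, at most 10 in all, crops included, and the job is handed in when it is done.

Besides the shell and the picture viewer there is one more tool, called after "Call:" as name(argument=value, ...), one argument or row to a line, values as JSON. arm_command: Moves the arm, as the interface text tells. Its arguments: {"type":"object","properties":{"targets":{"type":"array","items":{"type":"array","items":{"type":"number"}}}},"required":["targets"]}

```bash
mkdir -p pics
cat > h.py <<'E'
import numpy as np,cv2
from cell import env
def cam(n):
    c=env.read_camera(n); c['bgr']=c['frame'][:,:,::-1].copy(); return c
def K(c):
    f=c['frame'].shape[0]/2/np.tan(np.radians(c['vertical_fov'])/2); return f
def ray(c,p):
    T=np.array(c['world_from_camera']); f=K(c)
    d=T[:3,:3]@np.array([(p[0]-c['cx'])/f,(p[1]-c['cy'])/f,1.]); return T[:3,3],d/np.linalg.norm(d)
def onz(c,p,z):
    o,d=ray(c,p); return o+d*(z-o[2])/d[2]
def proj(c,P):
    T=np.array(c['world_from_camera']); q=T[:3,:3].T@(np.array(P,float)-T[:3,3]); f=K(c)
    return np.array([c['cx']+f*q[0]/q[2],c['cy']+f*q[1]/q[2]])
def tri(c1,p1,c2,p2):
    o1,d1=ray(c1,p1);o2,d2=ray(c2,p2)
    A=np.stack([d1,-d2],1); s=np.linalg.lstsq(A,o2-o1,rcond=None)[0]
    a=o1+d1*s[0];b=o2+d2*s[1]; return (a+b)/2,np.linalg.norm(a-b)
def show(n,c,box=None,s=1):
    im=c['bgr']
    if box: im=im[box[1]:box[3],box[0]:box[2]]
    cv2.imwrite('pics/'+n+'.png',cv2.resize(im,None,fx=s,fy=s,interpolation=cv2.INTER_CUBIC))
E
python3 - <<'E'
from h import *
for n in ['top','side']:
    c=cam(n); show(n+'0',c,None,1.5); print(n,K(c),c['cx'],c['cy'],np.round(c['world_from_camera'],3).tolist())
print(env.state())
E
```

```text
top 465.43319249378186 261.1402466964174 187.05753818367546 [[0.002, -0.999, 0.046, 491.729], [-1.0, -0.002, 0.003, 7.388], [-0.003, -0.046, -0.999, 1463.779], [0.0, 0.0, 0.0, 1.0]]
side 476.477178717169 259.4471620780529 189.994043987362 [[-0.542, -0.664, 0.515, -72.856], [-0.84, 0.418, -0.345, 452.187], [0.014, -0.62, -0.785, 1049.555], [0.0, 0.0, 0.0, 1.0]]
{'t': 0.1, 'joints': array([-1.42961160e+00,  4.91499953e-01,  1.55939476e+00, -4.36297918e-05,
        1.09173598e+00, -1.05614733e-01]), 'qvel': array([ 0.00052742, -0.00303295, -0.00206263, -0.00066119, -0.00048376,
        0.00128508]), 'tau': array([ 2.20934264e-03, -6.13623977e+01, -2.58609027e+01,  6.93385117e-02,
        4.70335793e-02, -3.70623161e-05]), 'eef_pos': array([ 152.65900916, -605.83361993,  214.11762401]), 'tcp_rot': array([-3.14055632e+00, -7.09470795e-05,  2.46819554e-01]), 'ft_force': array([-0.34668917, -0.02730931,  0.05739052]), 'moment': array([-0.00045365, -0.01912037,  0.0119187 ]), 'grip_force': 0.0, 'opening': 0.9999168494669444}
```

View pics/top0.png

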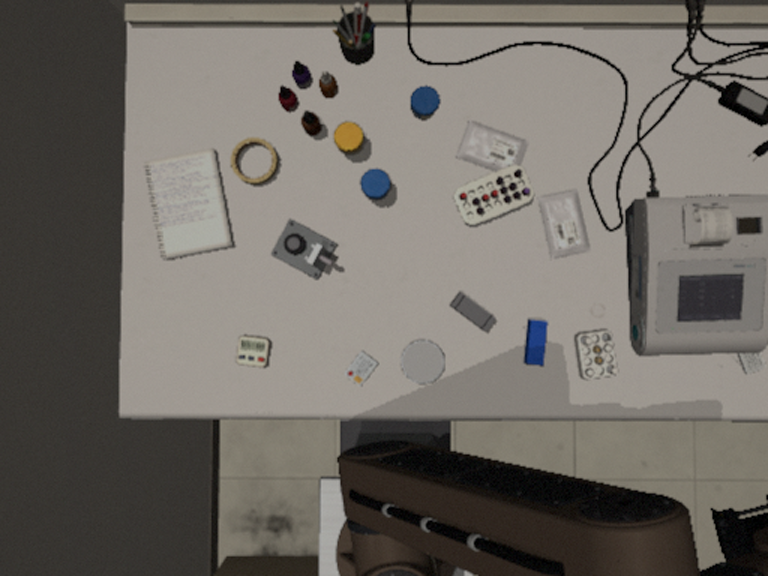

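View pics/side0.png

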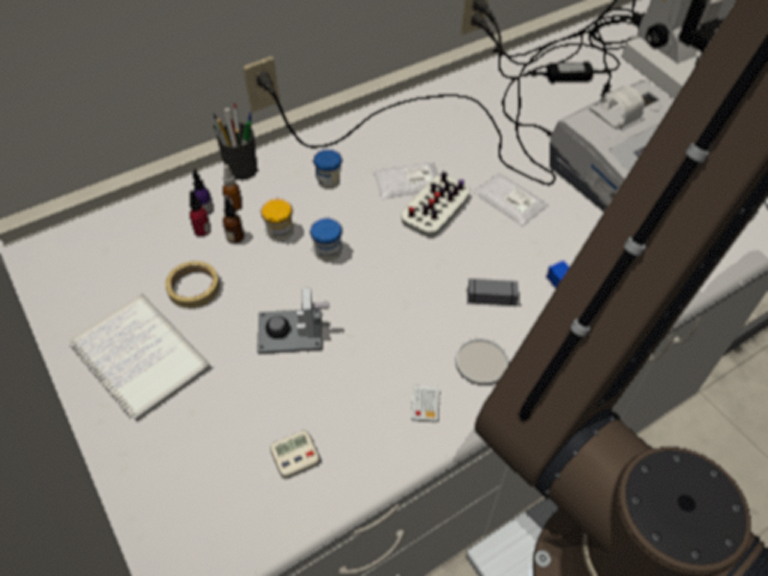

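Run:
```python
from h import *
t=cam('top'); s=cam('side')
def cr(c,b): return cv2.resize(c['bgr'][b[1]:b[3],b[0]:b[2]],(380,290),interpolation=cv2.INTER_CUBIC)
a=np.vstack([np.hstack([cr(t,(175,140,241,190)),cr(t,(290,185,356,235))]),np.hstack([cr(s,(165,188,241,246)),cr(s,(300,175,364,224))])])
cv2.imwrite('pics/crops.png',a)
for n,c,b in [('top',t,(170,135,245,195)),('topins',t,(290,185,345,228)),('side',s,(160,185,245,245)),('sideins',s,(300,175,358,215))]:
    sub=c['bgr'][b[1]:b[3],b[0]:b[2]]; g=cv2.cvtColor(sub,cv2.COLOR_BGR2GRAY)
    m=(g<125).astype(np.uint8)
    cs,_=cv2.findContours(m,cv2.RETR_EXTERNAL,cv2.CHAIN_APPROX_NONE)
    k=max(cs,key=cv2.contourArea); r=cv2.minAreaRect(k)
    print(n,cv2.contourArea(k),np.round(cv2.boxPoints(r)+b[:2],1).tolist(),np.percentile(g,[5,20,50,90]))
    if n=='topins':
        P=np.array([onz(c,p,34)[:2] for p in cv2.boxPoints(r)+b[:2]]); print(P.round(1),np.linalg.norm(np.diff(P,axis=0),axis=1),P.mean(0))
```

```text
top 1047.0 [[179.7, 169.6], [193.1, 144.9], [235.5, 168.0], [222.0, 192.8]] [ 68. 103. 153. 155.]
topins 362.5 [[298.7, 203.0], [306.4, 192.8], [332.2, 212.1], [324.5, 222.4]] [ 86.  147.8 153.  155. ]
[[ 508.9 -103.4]
 [ 540.4 -127.1]
 [ 481.3 -205.9]
 [ 449.9 -182.2]] [39.38162682 98.52025207 39.2996787 ] [ 495.15056476 -154.66623132]
side 1139.5 [[170.0, 204.4], [226.8, 200.8], [228.8, 232.0], [172.0, 235.7]] [ 77. 121. 195. 197.]
sideins 492.5 [[310.5, 201.8], [311.4, 185.7], [346.8, 187.8], [345.9, 203.9]] [ 44. 106. 196. 197.]
```

View pics/crops.png

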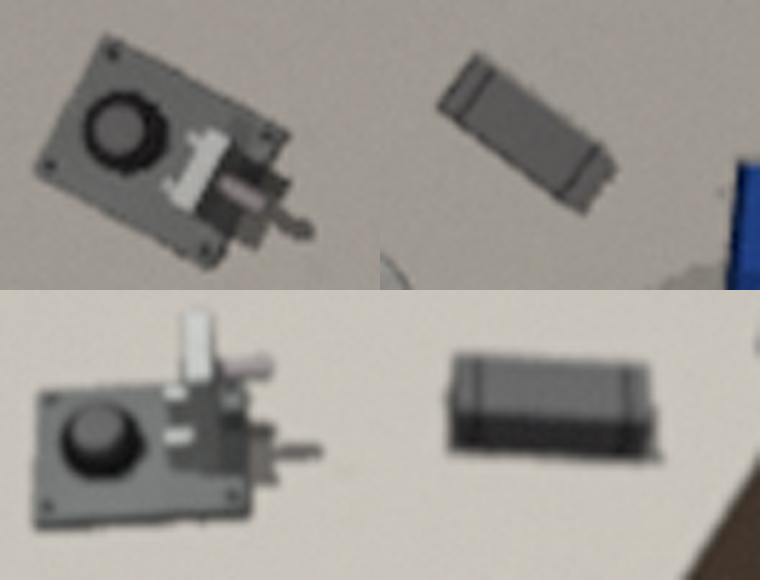

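Run:
```python
from h import *
t=cam('top'); s=cam('side')
T=lambda u,v:np.array([(u+.5)/(380/66)-.5+175,(v+.5)/5.8-.5+140])
S=lambda u,v:np.array([(u+.5)/5-.5+165,(v-290+.5)/5-.5+188])
cor=np.array([onz(t,T(*p),12)[:2] for p in [(105,35),(290,130),(213,270),(37,172)]])
print('plate top',cor.round(1).tolist(),np.linalg.norm(cor-np.roll(cor,-1,0),axis=1).round(1),cor.mean(0).round(1))
def yaw(c):  # rear corners: 0,3 ; front 1,2
    d=(c[0]+c[3]-c[1]-c[2])/2; return np.degrees(np.arctan2(d[1],d[0]))
w=(cor[0]-cor[3]+cor[1]-cor[2])/2
print('yaw',yaw(cor),'from width',np.degrees(np.arctan2(w[1],w[0]))+90)
sc=np.array([onz(t,T(*p),12)[:2] for p in [(112,50),(268,132),(205,250),(50,163)]]); print('screws',sc.mean(0),yaw(sc))
ss=np.array([onz(s,S(*p),12)[:2] for p in [(50,398),(47,507),(233,495)]]); print('side screws',ss.round(1).tolist(),'top',sc.round(1).tolist())
print('button',tri(t,T(122,130),s,S(103,432)))
print('pin tip',tri(t,T(266,207),s,S(272,367)))
c=cor.mean(0);
for y in (yaw(cor),):
    x=np.array([np.cos(np.radians(y)),np.sin(np.radians(y))]); print('root',c-44*x,'tip',c-74*x,'button',c+20*x)
for n,p,z in[('cup',(375,184),69),('dish',(423,361),14),('cart',(362,367),10),('decoy',(536,342),34),('timer',(252,351),18)]: print(n,onz(t,np.array(p)/1.5,z).round())
# insert top-face corners
T2=lambda u,v:np.array([(u+.5)/(380/66)-.5+290,(v+.5)/5.8-.5+185])
r1,r2=onz(t,T2(471,95),34)[:2],onz(t,T2(583,178),34)[:2]
a,b=onz(t,T2(459,79),34)[:2],onz(t,T2(598,185),34)[:2]
d=r1-r2;print('rings',r1,r2,(r1+r2)/2,np.degrees(np.arctan2(d[1],d[0])));d=a-b;print('ends',a,b,(a+b)/2,np.linalg.norm(d),np.degrees(np.arctan2(d[1],d[0])))
```

```text
plate top [[688.5, 226.7], [637.2, 125.5], [561.4, 166.9], [614.2, 263.0]] [113.4  86.3 109.6  82.8] [625.3 195.5]
yaw 62.15830393339346 from width 62.638736956353554
screws [626.9280066  196.88856958] 61.77071527660149
side screws [[674.2, 224.1], [612.4, 256.7], [567.5, 171.7]] top [[680.4, 222.8], [636.1, 137.5], [572.2, 171.3], [619.1, 256.0]]
button (array([635.01923791, 213.9640794 ,  20.16826208]), np.float64(4.230591676017693))
pin tip (array([590.91014909, 132.49143327,  68.91089071]), np.float64(1.7437759391647973))
root [604.77550497 156.61438114] tip [590.76459729 130.08714107] button [634.66544136 213.20582663]
cup [751.  46.  69.]
dish [392. -53.  14.]
cart [379.  73.  10.]
decoy [ 433. -283.   34.]
timer [412. 300.  18.]
rings [ 515.74349192 -326.40716453] [ 472.02988178 -385.57634459] [ 493.88668685 -355.99175456] 53.54337456959555
ends [ 524.19597335 -320.08930837] [ 468.35562355 -393.51087519] [ 496.27579845 -356.80009178] 92.24354254178586 52.745405287666784
```

The candidates for the insert in the top view are the grey bar at (473,311) in the 1.5x picture and the blue bar at (536,342). The pale cartridge at (362,367) doesn't match. I choose the grey bar with dark rings, and the close crop confirms it at about (495,-154), yaw 53°. The gauge has its button at (295,243) and its pin at about (335,263). Going to the button first.

Call:
arm_command(
  targets=[
    [35, -35.6, 0, 0, 0],
    [70, -71.2, 0, 0, 0],
    [105, -106.8, 0, 0, 0],
    [140, -142.4, 0, 0, 0],
    [175, -178, 0, 0, 0],
  ],
)

```text
t: 0.8
eef_pos: [279.5, -388.9, 214.7]
tcp_rot: [3.141, -0.0, 0.246]
ft_force: [0.8, -0.7, -0.3]
opening: 0.634
grip_force: 0.0
```

Call:
arm_command(
  targets=[
    [35, -35.6, 0, 0, 0],
    [70, -71.2, 0, 0, 0],
    [105, -106.8, 0, 0, 0],
    [140, -142.4, 0, 0, 0],
    [175, -178, 0, 0, 0],
  ],
)

```text
t: 1.3
eef_pos: [405.8, -173.5, 214.9]
tcp_rot: [3.141, -0.0, 0.247]
ft_force: [1.0, -0.6, -0.2]
opening: 0.213
grip_force: 0.0
```

Call:
arm_command(
  targets=[
    [35, -35.6, 0, 0, 0],
    [70, -71.2, 0, 0, 0],
    [105, -106.8, 0, 0, 0],
    [140, -142.4, 0, 0, 0],
    [175, -178, 0, 0, 0],
  ],
)

```text
t: 1.8
eef_pos: [532.1, 42.1, 214.8]
tcp_rot: [3.141, -0.0, 0.247]
ft_force: [0.4, -0.2, -0.1]
opening: 0.006
grip_force: 0.0
```

Call:
arm_command(
  targets=[
    [35, -35.6, 0, -8, 0],
    [70, -71.2, 0, -16, 0],
    [105, -106.8, 10, -24, 0],
    [140, -143, 30, -32, 0],
    [140, -143, 60, -40, 0],
  ],
)

```text
t: 2.3
eef_pos: [634.4, 217.3, 154.8]
tcp_rot: [3.139, -0.004, 0.954]
ft_force: [-0.8, -0.8, -0.5]
opening: 0.003
grip_force: 0.0
```

Call:
arm_command(
  targets=[
    [0, 0, 15, -8, 0],
    [0, 0, 30, -8, 0],
    [0, 0, 30, -8, 0],
  ],
)

```text
t: 2.6
eef_pos: [631.4, 212.5, 122.7]
tcp_rot: [-3.139, 0.002, 1.08]
ft_force: [-0.0, -1.3, -0.1]
opening: 0.002
grip_force: 0.0
```

Run:
```python
from h import *
s=cam('side'); st=env.state(); print(st['eef_pos'],st['tcp_rot']); print(proj(s,st['eef_pos']),proj(s,[*st['eef_pos'][:2],30]),proj(s,[*st['eef_pos'][:2],12]))
show('s1',s,(130,120,258,240),5)
```

```text
[632.02546966 212.55213325 124.19584982] [-3.14084736e+00  7.39694443e-04  1.08030358e+00]
[180.81997837 192.09642386] [184.98999778 214.30063637] [185.73116843 218.24716734]
```

View pics/s1.png

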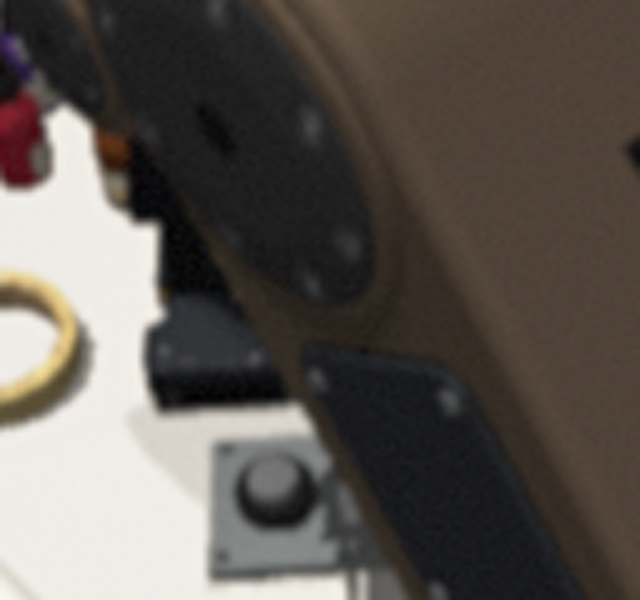

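The picture shows the button at crop (275,478), right under the tool; the gripper body hides the fingertips. Pressing from here.

Call:
arm_command(
  targets=[
    [0, 0, 20, 0, 0],
    [0, 0, 40, 0, 0],
    [0, 0, 60, 0, 0],
    [0, 0, 70, 0, 0],
    [0, 0, 74, 0, 0],
  ],
)

```text
t: 3.15
eef_pos: [632.4, 212.6, 50.7]
tcp_rot: [3.141, -0.0, 1.083]
ft_force: [0.2, -0.3, -0.3]
opening: 0.002
grip_force: 0.0
```

Call:
arm_command(
  targets=[
    [0, 0, 2, 0, 0],
    [0, 0, 4, 0, 0],
    [0, 0, 6, 0, 0],
    [0, 0, 8, 0, 0],
    [0, 0, 8, 0, 0],
  ],
)

```text
t: 3.65
eef_pos: [632.2, 212.9, 42.6]
tcp_rot: [3.142, 0.0, 1.085]
ft_force: [-0.9, 0.6, -0.4]
opening: 0.001
grip_force: 0.0
```

Call:
arm_command(
  targets=[
    [0, 0, 2, 0, 0],
    [0, 0, 4, 0, 0],
    [0, 0, 6, 0, 0],
    [0, 0, 6, 0, 0],
  ],
)

```text
t: 4.05
eef_pos: [632.0, 212.8, 36.2]
tcp_rot: [-3.141, 0.0, 1.085]
ft_force: [-0.7, -0.0, 1.7]
opening: 0.004
grip_force: 0.0
```

Call:
arm_command(
  targets=[
    [0, 0, 2, 0, 0],
    [0, 0, 4, 0, 0],
    [0, 0, 4, 0, 0],
  ],
)

```text
t: 4.35
eef_pos: [632.3, 212.9, 32.5]
tcp_rot: [3.141, -0.0, 1.085]
ft_force: [0.5, 0.5, 1.9]
opening: 0.005
grip_force: 1.2
```

Call:
arm_command(
  targets=[
    [0, 0, 1, 0, 0],
    [0, 0, 2, 0, 0],
    [0, 0, 2, 0, 0],
  ],
)

```text
t: 4.65
eef_pos: [632.3, 212.9, 30.7]
tcp_rot: [3.141, -0.0, 1.085]
ft_force: [-0.8, -1.0, 3.6]
opening: 0.003
grip_force: 1.7
```

Call:
arm_command(
  targets=[
    [0, 0, 1, 0, 0],
    [0, 0, 1, 0, 0],
  ],
)

```text
t: 4.85
eef_pos: [632.3, 212.9, 29.6]
tcp_rot: [3.141, -0.0, 1.085]
ft_force: [-0.7, 0.9, 3.6]
opening: 0.004
grip_force: 2.0
```

Call:
arm_command(
  targets=[
    [0, 0, 1, 0, 0],
    [0, 0, 1, 0, 0],
  ],
)

```text
t: 5.05
eef_pos: [632.3, 212.9, 28.6]
tcp_rot: [3.141, -0.0, 1.085]
ft_force: [0.3, -0.0, 4.4]
opening: 0.005
grip_force: 2.3
```

Call:
arm_command(
  targets=[
    [0, 0, 1, 0, 0],
    [0, 0, 1, 0, 0],
  ],
)

```text
t: 5.25
eef_pos: [632.3, 212.9, 28.2]
tcp_rot: [3.141, -0.0, 1.085]
ft_force: [-2.7, -0.4, 9.4]
opening: 0.001
grip_force: 4.9
```

Call:
arm_command(
  targets=[
    [0, 0, 0, 0, 0],
    [0, 0, -30, 0, 0],
    [0, 0, -80, 0, 0],
    [0, 0, -120, 0, 0],
  ],
)

```text
t: 5.65
eef_pos: [632.0, 212.8, 149.0]
tcp_rot: [-3.141, 0.001, 1.085]
ft_force: [-0.4, -0.2, -0.6]
opening: 0.002
grip_force: 0.0
```

Call:
arm_command(
  targets=[
    [-48, 6.3, 0, 0, 0.8],
    [-96, 12.6, 0, 0, 0.8],
    [-145, 18.9, 0, 0, 0.8],
    [-194, 25.3, 0, 0, 0.8],
    [-243, 31.7, 0, 0, 0.8],
  ],
)

```text
t: 6.15
eef_pos: [545.4, -18.3, 147.3]
tcp_rot: [-3.141, 0.0, 1.085]
ft_force: [0.7, -1.3, -0.5]
opening: 0.37
grip_force: 0.0
```

Call:
arm_command(
  targets=[
    [-48, 6.3, 0, 0, 0.8],
    [-97, 12.7, 0, 4.5, 0.8],
    [-145.3, 19.1, 10, 9, 0.8],
    [-145.3, 19.1, 30, 9, 0.8],
    [-145.3, 19.1, 30, 9, 0.8],
  ],
)

```text
t: 6.65
eef_pos: [494.1, -154.9, 115.7]
tcp_rot: [-3.138, 0.001, 0.925]
ft_force: [-0.4, 0.0, 0.8]
opening: 0.774
grip_force: 0.0
```

Run:
```python
from h import *
t=cam('top'); s=cam('side'); st=env.state(); print(st['eef_pos'],st['tcp_rot'])
def cr(c,b): return cv2.resize(c['bgr'][b[1]:b[3],b[0]:b[2]],(380,285),interpolation=cv2.INTER_CUBIC)
cv2.imwrite('pics/g1.png',np.hstack([cr(t,(275,165,363,231)),cr(s,(280,150,376,222))]))
for z in(17,34):print(proj(t,[*st['eef_pos'][:2],z]),proj(s,[*st['eef_pos'][:2],z]))
```

```text
[ 495.56506168 -153.78782032  117.53704006] [-3.14039161e+00  2.67290837e-04  9.27898058e-01]
[314.52403504 207.44505789] [327.33760282 193.27396305]
[315.14152514 207.43162094] [328.12065901 189.44219934]
```

View pics/g1.png

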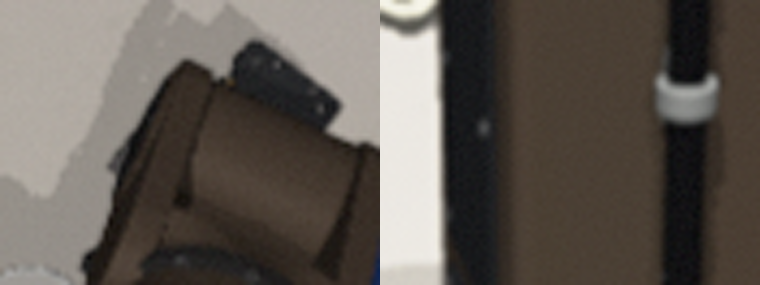

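Call:
arm_command(
  targets=[
    [-1.2, -1.6, 30, 0, 0.8],
    [-1.2, -1.6, 65, 0, 0.8],
    [-1.2, -1.6, 95, 0, 0.8],
    [-1.2, -1.6, 110, 0, 0.8],
    [-1.2, -1.6, 114, 0, 0.8],
  ],
)

```text
t: 7.25
eef_pos: [493.7, -152.9, 2.7]
tcp_rot: [-3.14, 0.0, 0.93]
ft_force: [-0.8, 0.6, 1.0]
opening: 0.799
grip_force: 0.0
```

Call:
arm_command(
  targets=[
    [0, 0, 0, 0, 0],
    [0, 0, 0, 0, 0],
    [0, 0, 0, 0, 0],
    [0, 0, 0, 0, 0],
    [0, 0, 0, 0, 0],
  ],
)

```text
t: 7.75
eef_pos: [493.8, -154.3, 4.1]
tcp_rot: [3.141, -0.0, 0.927]
ft_force: [0.3, -0.0, 0.8]
opening: 0.437
grip_force: 0.0
```

Call:
arm_command(
  targets=[
    [0, 0, 0, 0, 0],
    [0, 0, 0, 0, 0],
  ],
)

```text
t: 7.95
eef_pos: [493.9, -154.4, 4.0]
tcp_rot: [3.141, -0.0, 0.927]
ft_force: [-0.6, -0.8, 5.3]
opening: 0.354
grip_force: 30.0
```

Call:
arm_command(
  targets=[
    [0, 0, -20, 0, 0],
    [0, 0, -60, 0, 0],
    [0, 0, -100, 0, 0],
    [0, 0, -120, 0, 0],
  ],
)

```text
t: 8.35
eef_pos: [494.1, -154.4, 126.3]
tcp_rot: [3.139, -0.001, 0.927]
ft_force: [-0.3, -0.3, -1.6]
opening: 0.363
grip_force: 30.0
```

Call:
arm_command(
  targets=[
    [42.2, -16.7, 0, -2, 0],
    [84.4, -33.4, 0, -4, 0],
    [126.6, -50.1, 0, -6, 0],
    [168.9, -66.8, 0, -9, 0],
    [211.2, -83.6, 0, -9, 0],
  ],
)

```text
t: 8.85
eef_pos: [553.4, 66.8, 123.5]
tcp_rot: [-3.141, 0.0, 1.086]
ft_force: [0.3, -0.4, -0.2]
opening: 0.354
grip_force: 30.0
```

Call:
arm_command(
  targets=[
    [0, 0, 20, 0, 0],
    [0, 0, 40, 0, 0],
    [0, 0, 60, 0, 0],
    [0, 0, 62, 0, 0],
    [0, 0, 62, 0, 0],
  ],
)

```text
t: 9.35
eef_pos: [553.2, 64.9, 61.4]
tcp_rot: [-3.14, 0.001, 1.084]
ft_force: [0.1, -0.2, -0.5]
opening: 0.357
grip_force: 30.0
```

Run:
```python
from h import *
t=cam('top'); s=cam('side'); st=env.state(); print(st['eef_pos'],st['tcp_rot'],st['grip_force'])
def cr(c,b): return cv2.resize(c['bgr'][b[1]:b[3],b[0]:b[2]],(400,400),interpolation=cv2.INTER_CUBIC)
cv2.imwrite('pics/p1.png',np.hstack([cr(t,(190,130,270,210)),cr(s,(165,175,245,255))]))
```

```text
[553.79040589  64.83022152  62.40803546] [ 3.14073824e+00 -3.40675945e-04  1.08433633e+00] 29.998320853337646
```

View pics/p1.png

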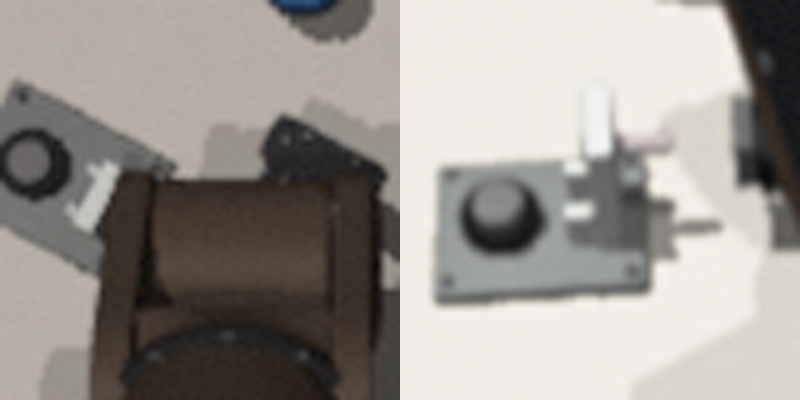

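The side view shows the bar's end face centred at about (737,140), in line with the pin (tip at (672,142)), with a gap of about 28 mm. Advancing and watching the force.

Call:
arm_command(
  targets=[
    [8, 0, 0, 0, 0],
    [16, 0, 0, 0, 0],
    [22, 0, 0, 0, 0],
    [26, 0, 0, 0, 0],
    [26, 0, 0, 0, 0],
  ],
)

```text
t: 9.95
eef_pos: [565.8, 88.6, 61.6]
tcp_rot: [3.141, -0.0, 1.085]
ft_force: [0.2, 0.4, -1.5]
opening: 0.355
grip_force: 30.0
```

Call:
arm_command(
  targets=[
    [2, 0, 0, 0, 0],
    [4, 0, 0, 0, 0],
    [6, 0, 0, 0, 0],
    [6, 0, 0, 0, 0],
  ],
)

```text
t: 10.35
eef_pos: [567.5, 91.9, 61.6]
tcp_rot: [-3.14, 0.003, 1.085]
ft_force: [-4.6, -11.5, 2.4]
opening: 0.352
grip_force: 30.0
```

Axial contact at the tip only, with no entry, so this is the closed end. Backing off and turning half round.

Call:
arm_command(
  targets=[
    [-15, 0, 0, 0, 0],
    [-36, 0, 0, 0, 0],
    [-36, 0, 0, 0, 0],
  ],
)

```text
t: 10.65
eef_pos: [550.4, 59.7, 61.6]
tcp_rot: [-3.141, 0.001, 1.083]
ft_force: [0.3, 0.2, -1.2]
opening: 0.357
grip_force: 30.0
```

Call:
arm_command(
  targets=[
    [0, 0, 0, -8, 0],
    [0, 0, 0, -16, 0],
    [0, 0, 0, -24, 0],
    [0, 0, 0, -32, 0],
    [0, 0, 0, -40, 0],
  ],
)

```text
t: 11.15
eef_pos: [551.7, 61.5, 61.6]
tcp_rot: [3.141, -0.0, 1.788]
ft_force: [0.1, 0.4, -1.6]
opening: 0.354
grip_force: 30.0
```

Call:
arm_command(
  targets=[
    [0, 0, 0, -8, 0],
    [0, 0, 0, -16, 0],
    [0, 0, 0, -24, 0],
    [0, 0, 0, -32, 0],
    [0, 0, 0, -40, 0],
  ],
)

```text
t: 11.65
eef_pos: [551.7, 61.5, 61.6]
tcp_rot: [3.141, 0.0, 2.486]
ft_force: [0.0, -0.3, -1.1]
opening: 0.356
grip_force: 30.0
```

Call:
arm_command(
  targets=[
    [0, 0, 0, -8, 0],
    [0, 0, 0, -16, 0],
    [0, 0, 0, -24, 0],
    [0, 0, 0, -32, 0],
    [0, 0, 0, -40, 0],
  ],
)

```text
t: 12.15
eef_pos: [551.7, 61.5, 61.7]
tcp_rot: [3.142, 0.0, -3.099]
ft_force: [-0.8, 0.0, -1.9]
opening: 0.356
grip_force: 30.0
```

Call:
arm_command(
  targets=[
    [0, 0, 0, -8, 0],
    [0, 0, 0, -16, 0],
    [0, 0, 0, -24, 0],
    [0, 0, 0, -32, 0],
    [0, 0, 0, -40, 0],
  ],
)

```text
t: 12.65
eef_pos: [551.7, 61.5, 61.7]
tcp_rot: [-3.141, 0.0, -2.401]
ft_force: [-0.4, -1.1, -0.5]
opening: 0.358
grip_force: 30.0
```

Call:
arm_command(
  targets=[
    [0, 0, 0, -8, 0],
    [0, 0, 0, -16, 0],
    [0, 0, 0, -20, 0],
    [0, 0, 0, -20, 0],
  ],
)

```text
t: 13.05
eef_pos: [551.7, 61.5, 61.6]
tcp_rot: [-3.141, 0.0, -2.056]
ft_force: [0.4, -0.3, -0.5]
opening: 0.356
grip_force: 30.0
```

Run:
```python
from h import *
s=cam('side'); st=env.state(); print(st['eef_pos'],st['tcp_rot'],st['joints'])
im=s['bgr'][175:255,165:245]; cv2.imwrite('pics/p2.png',cv2.resize(im,None,fx=7,fy=7,interpolation=cv2.INTER_CUBIC))
```

```text
[551.66029052  61.47998495  61.63832799] [-3.14139537e+00  1.28225646e-04 -2.05893185e+00] [-8.02702391e-03  5.96106532e-01  1.87491636e+00  3.63955355e-05
  6.70335557e-01 -2.66151266e+00]
```

View pics/p2.png

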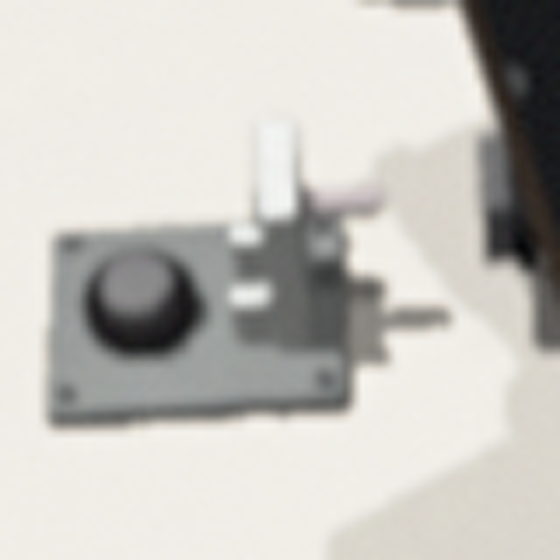

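The bar's other end is centred at about (484,198), in line with the pin tip at (378,200), with a gap of about 32 mm. Advancing again.

Call:
arm_command(
  targets=[
    [-10, 0, 0, 0, 0],
    [-20, 0, 0, 0, 0],
    [-28, 0, 0, 0, 0],
    [-30, 0, 0, 0, 0],
    [-30, 0, 0, 0, 0],
  ],
)

```text
t: 13.6
eef_pos: [565.6, 88.5, 61.5]
tcp_rot: [3.142, -0.0, -2.056]
ft_force: [0.1, -0.6, -1.2]
opening: 0.356
grip_force: 30.0
```

Call:
arm_command(
  targets=[
    [-2, 0, 0, 0, 0],
    [-4, 0, 0, 0, 0],
    [-6, 0, 0, 0, 0],
    [-8, 0, 0, 0, 0],
    [-8, 0, 0, 0, 0],
  ],
)

```text
t: 14.1
eef_pos: [569.5, 95.2, 61.6]
tcp_rot: [-3.141, 0.0, -2.057]
ft_force: [0.0, 0.7, -0.4]
opening: 0.355
grip_force: 30.0
```

Past the earlier contact point with no force; continuing.

Call:
arm_command(
  targets=[
    [-2, 0, 0, 0, 0],
    [-4, 0, 0, 0, 0],
    [-6, 0, 0, 0, 0],
    [-8, 0, 0, 0, 0],
    [-8, 0, 0, 0, 0],
  ],
)

```text
t: 14.6
eef_pos: [573.2, 102.3, 61.6]
tcp_rot: [-3.141, 0.0, -2.057]
ft_force: [0.5, 0.1, -0.6]
opening: 0.356
grip_force: 30.0
```

Call:
arm_command(
  targets=[
    [-2, 0, 0, 0, 0],
    [-4, 0, 0, 0, 0],
    [-4, 0, 0, 0, 0],
  ],
)

```text
t: 14.9
eef_pos: [575.0, 105.8, 61.6]
tcp_rot: [-3.141, -0.0, -2.057]
ft_force: [-1.0, 0.4, -0.5]
opening: 0.357
grip_force: 30.0
```

Call:
arm_command(
  targets=[
    [-2, 0, 0, 0, 0],
    [-4, 0, 0, 0, 0],
    [-6, 0, 0, 0, 0],
    [-8, 0, 0, 0, 0],
    [-8, 0, 0, 0, 0],
  ],
)

```text
t: 15.4
eef_pos: [578.8, 112.9, 61.6]
tcp_rot: [-3.141, 0.0, -2.057]
ft_force: [-0.9, 0.2, -1.4]
opening: 0.359
grip_force: 30.0
```

Call:
arm_command(
  targets=[
    [-2, 0, 0, 0, 0],
    [-4, 0, 0, 0, 0],
    [-4, 0, 0, 0, 0],
  ],
)

```text
t: 15.7
eef_pos: [580.7, 116.4, 61.6]
tcp_rot: [-3.141, -0.0, -2.057]
ft_force: [0.1, -0.0, -1.0]
opening: 0.355
grip_force: 30.0
```

Call:
arm_command(
  targets=[
    [-1.5, 0, 0, 0, 0],
    [-3, 0, 0, 0, 0],
    [-3, 0, 0, 0, 0],
  ],
)

```text
t: 16.0
eef_pos: [582.0, 119.0, 61.6]
tcp_rot: [-3.141, 0.0, -2.057]
ft_force: [0.9, 0.5, -2.0]
opening: 0.352
grip_force: 30.0
```

Call:
arm_command(
  targets=[
    [-1, 0, 0, 0, 0],
    [-2, 0, 0, 0, 0],
    [-2, 0, 0, 0, 0],
  ],
)

```text
t: 16.3
eef_pos: [582.1, 119.5, 61.6]
tcp_rot: [3.141, -0.002, -2.057]
ft_force: [-4.5, -9.0, 2.9]
opening: 0.357
grip_force: 30.0
```

Home: about 10 N against the post at 31 mm depth. Staying there, then drawing off.

Call:
arm_command(
  targets=[
    [0, 0, 0, 0, 0],
    [0, 0, 0, 0, 0],
    [0, 0, 0, 0, 0],
    [0, 0, 0, 0, 0],
  ],
)

```text
t: 16.7
eef_pos: [582.2, 119.5, 61.6]
tcp_rot: [3.141, -0.002, -2.057]
ft_force: [-3.6, -8.4, 2.3]
opening: 0.357
grip_force: 30.0
```

Call:
arm_command(
  targets=[
    [10, 0, 0, 0, 0],
    [25, 0, 0, 0, 0],
    [40, 0, 0, 0, 0],
    [52, 0, 0, 0, 0],
    [52, 0, 0, 0, 0],
  ],
)

```text
t: 17.2
eef_pos: [557.8, 73.1, 61.7]
tcp_rot: [3.141, -0.0, -2.059]
ft_force: [0.4, -0.2, -0.8]
opening: 0.354
grip_force: 30.0
```

Call:
arm_command(
  targets=[
    [0, 0, 0, 0, 0],
    [0, 0, -15, 0, 0],
    [0, 0, -32, 0, 0],
    [0, 0, -32, 0, 0],
  ],
)

```text
t: 17.6
eef_pos: [559.7, 75.1, 95.2]
tcp_rot: [-3.139, 0.002, -2.057]
ft_force: [-0.2, 0.6, -0.8]
opening: 0.357
grip_force: 30.0
```

Call:
arm_command(
  targets=[
    [-15, 0, 0, 0, 0],
    [-30, 0, 0, 0, 0],
    [-36, 0, 0, 0, 0],
    [-36, 0, 0, 0, 0],
  ],
)

```text
t: 18.0
eef_pos: [575.6, 107.8, 92.9]
tcp_rot: [3.141, -0.0, -2.055]
ft_force: [0.5, -0.2, -2.0]
opening: 0.354
grip_force: 30.0
```

Call:
arm_command(
  targets=[
    [0, 0, 4, 0, 0],
    [0, 0, 8, 0, 0],
    [1, 0, 12, 0, 0],
    [2, 0, 14, 0, 0],
    [2, 0, 14, 0, 0],
  ],
)

```text
t: 18.5
eef_pos: [574.3, 104.4, 79.9]
tcp_rot: [-3.142, 0.0, -2.058]
ft_force: [-3.4, -0.0, 7.0]
opening: 0.359
grip_force: 30.0
```

Call:
arm_command(
  targets=[
    [1.5, 0, 4, 0, 0],
    [2.7, 0, 7.4, 0, 0],
    [4, 0, 12, 0, 0],
    [5, 0, 17, 0, 0],
    [5, 0, 17, 0, 0],
  ],
)

```text
t: 19.0
eef_pos: [571.9, 99.9, 62.7]
tcp_rot: [-3.142, 0.0, -2.058]
ft_force: [-2.3, -0.3, 6.0]
opening: 0.354
grip_force: 30.0
```

Run:
```python
from h import *
s=cam('side'); st=env.state(); print(st['eef_pos'],st['ft_force'],st['grip_force'])
im=s['bgr'][160:260,165:265]; cv2.imwrite('pics/v1.png',cv2.resize(im,None,fx=5.5,fy=5.5,interpolation=cv2.INTER_CUBIC))
```

```text
[571.86611645  99.854815    62.78174786] [-2.40496122 -0.86309064  5.06144396] 30.0003844499588
```

View pics/v1.png

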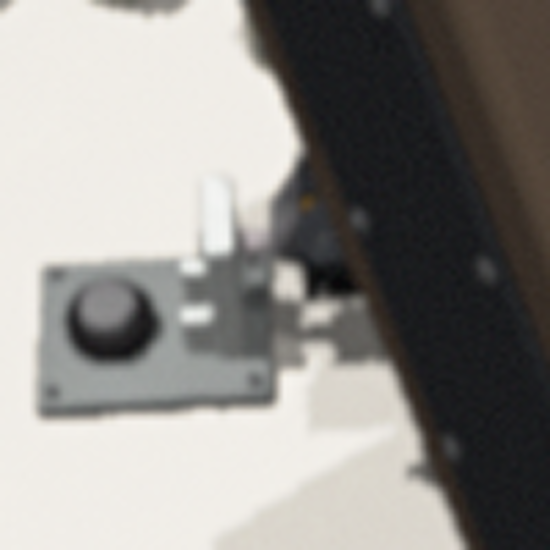

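The picture shows the bar's bore end tipping up at the pin (around (290,200)), with a steady 6 N, so it is pivoting in the grip. Continuing along the arc.

Call:
arm_command(
  targets=[
    [0, 0, 5, 0, 0],
    [-0.2, 0, 9.5, 0, 0],
    [-1.5, 0, 14, 0, 0],
    [-3, 0, 18.8, 0, 0],
    [-3, 0, 18.8, 0, 0],
  ],
)

```text
t: 19.55
eef_pos: [573.1, 102.2, 43.9]
tcp_rot: [3.141, -0.001, -2.058]
ft_force: [-3.9, -3.8, 7.0]
opening: 0.358
grip_force: 30.0
```

Call:
arm_command(
  targets=[
    [-2.5, 0, 4, 0, 0],
    [-5, 0, 8, 0, 0],
    [-5, 0, 8, 0, 0],
  ],
)

```text
t: 19.85
eef_pos: [575.3, 106.4, 36.0]
tcp_rot: [3.141, -0.001, -2.057]
ft_force: [-4.8, -4.2, 8.6]
opening: 0.359
grip_force: 30.0
```

Call:
arm_command(
  targets=[
    [-3.5, 0, 3, 0, 0],
    [-7, 0, 5, 0, 0],
    [-7, 0, 5, 0, 0],
  ],
)

```text
t: 20.15
eef_pos: [578.1, 111.9, 30.8]
tcp_rot: [3.14, -0.003, -2.058]
ft_force: [-7.1, -10.8, 8.3]
opening: 0.356
grip_force: 30.0
```

Call:
arm_command(
  targets=[
    [-1, 0, 1.5, 0, 0],
    [-2, 0, 3, 0, 0],
    [-2, 0, 3, 0, 0],
  ],
)

```text
t: 20.45
eef_pos: [579.3, 113.9, 28.3]
tcp_rot: [3.141, -0.002, -2.058]
ft_force: [-7.3, -9.6, 12.5]
opening: 0.355
grip_force: 30.0
```

Call:
arm_command(
  targets=[
    [0, 0, 1, 0, 0],
    [0, 0, 2, 0, 0],
    [0, 0, 2, 0, 0],
  ],
)

```text
t: 20.75
eef_pos: [579.7, 113.9, 26.7]
tcp_rot: [-3.141, -0.001, -2.058]
ft_force: [-6.1, -9.2, 12.9]
opening: 0.355
grip_force: 30.0
```

Call:
arm_command(
  targets=[
    [0, 0, 1, 0, 0],
    [0, 0, 2, 0, 0],
    [0, 0, 2, 0, 0],
  ],
)

```text
t: 21.05
eef_pos: [579.9, 113.9, 24.7]
tcp_rot: [-3.141, -0.001, -2.058]
ft_force: [-5.4, -10.0, 13.8]
opening: 0.359
grip_force: 30.0
```

Call:
arm_command(
  targets=[
    [0, 0, 1, 0, 0],
    [0, 0, 2, 0, 0],
    [0, 0, 2, 0, 0],
  ],
)

```text
t: 21.35
eef_pos: [580.0, 113.8, 22.6]
tcp_rot: [-3.141, -0.001, -2.058]
ft_force: [-5.1, -10.1, 12.6]
opening: 0.355
grip_force: 30.0
```

Call:
arm_command(
  targets=[
    [3, 0, 0, 0, 0],
    [6, 0, 0, 0, 0],
    [6, 0, 0, 0, 0],
  ],
)

```text
t: 21.65
eef_pos: [576.9, 109.6, 21.5]
tcp_rot: [3.141, -0.0, -2.058]
ft_force: [0.8, -0.3, -0.5]
opening: 0.357
grip_force: 30.0
```

Call:
arm_command(
  targets=[
    [0, 0, 1, 0, 0],
    [0, 0, 2, 0, 0],
    [0, 0, 2, 0, 0],
  ],
)

```text
t: 21.95
eef_pos: [577.2, 110.2, 19.5]
tcp_rot: [3.141, -0.0, -2.057]
ft_force: [-0.5, -0.9, -2.0]
opening: 0.359
grip_force: 30.0
```

Call:
arm_command(
  targets=[
    [0, 0, 2, 0, 0],
    [0, 0, 4, 0, 0],
    [0, 0, 4, 0, 0],
  ],
)

```text
t: 22.25
eef_pos: [577.3, 110.1, 15.6]
tcp_rot: [3.142, -0.0, -2.057]
ft_force: [-1.1, -0.2, -0.6]
opening: 0.358
grip_force: 30.0
```

Call:
arm_command(
  targets=[
    [0, 0, 1.5, 0, 0],
    [0, 0, 3, 0, 0],
    [0, 0, 3, 0, 0],
  ],
)

```text
t: 22.55
eef_pos: [577.5, 110.2, 14.9]
tcp_rot: [-3.141, 0.001, -2.057]
ft_force: [-5.9, 0.1, 24.4]
opening: 0.359
grip_force: 30.0
```

Call:
arm_command(
  targets=[
    [0, 0, 0.5, 0, 0],
    [0, 0, 1, 0, 0],
    [0, 0, 1, 0, 0],
  ],
)

```text
t: 22.85
eef_pos: [577.5, 110.3, 14.7]
tcp_rot: [-3.14, 0.001, -2.057]
ft_force: [-8.5, 0.9, 35.7]
opening: 0.354
grip_force: 30.0
```

Call:
arm_command(
  targets=[
    [5, 0, -20, 0, 0],
    [20, 0, -60, 0, 0],
    [40, 0, -105, 0, 0],
    [60, 0, -150, 0, 0],
    [60, 0, -180, 0, 0],
  ],
)

```text
t: 23.35
eef_pos: [548.7, 55.5, 194.8]
tcp_rot: [-3.14, 0.001, -2.058]
ft_force: [0.2, 0.4, -2.1]
opening: 0.354
grip_force: 30.0
```

Run:
```python
from h import *
s=cam('side'); t=cam('top'); st=env.state(); print(st['eef_pos'],st['ft_force'],st['grip_force'],st['joints'])
for c in(s,t): print(proj(c,st['eef_pos']))
p=proj(s,st['eef_pos']).astype(int); b=(p[0]-50,p[1]-50,p[0]+50,p[1]+50); show('v2',s,b,5.5)
```

```text
[550.59509201  56.54224348 195.99878051] [ 0.13270242  0.60095427 -1.80009039] 29.998106992570683 [-1.69343430e-02  4.07662339e-01  1.76286124e+00 -1.89617531e-04
  9.63846385e-01 -2.67143912e+00]
[252.19545752 168.65353779]
[244.61994633 186.92927056]
```

View pics/v2.png

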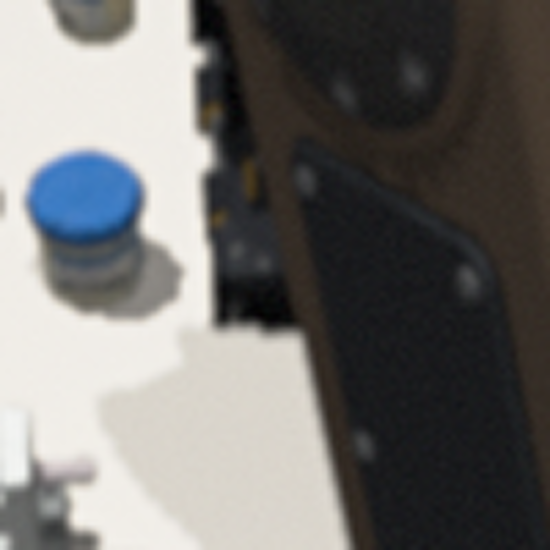

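The bar is hidden by the arm here. Moving to where the side camera can see under the gripper.

Call:
arm_command(
  targets=[
    [-32.4, 17.1, -25, 0, 0],
    [-64.8, 34.2, -50, 0, 0],
    [-97.2, 51.3, -75, 0, 0],
    [-129.6, 68.4, -100, 0, 0],
    [-162, 85.5, -125, 0, 0],
  ],
)

```text
t: 23.95
eef_pos: [548.9, 241.8, 316.5]
tcp_rot: [3.141, -0.001, -2.057]
ft_force: [0.8, -1.0, -1.3]
opening: 0.36
grip_force: 30.0
```

Call:
arm_command(
  targets=[
    [-32.4, 17.1, -25, 0, 0],
    [-64.8, 34.2, -50, 0, 0],
    [-97.2, 51.3, -75, 0, 0],
    [-97.2, 51.3, -75, 0, 0],
  ],
)

```text
t: 24.35
eef_pos: [549.3, 354.3, 393.0]
tcp_rot: [-3.14, 0.003, -2.053]
ft_force: [0.2, 0.1, -1.4]
opening: 0.359
grip_force: 30.0
```

Call:
arm_command(
  targets=[
    [0, 0, 0, 8, 0],
    [0, 0, 0, 16, 0],
    [0, 0, 0, 24, 0],
    [0, 0, 0, 32, 0],
    [0, 0, 0, 40, 0],
  ],
)

```text
t: 24.85
eef_pos: [549.4, 349.7, 389.8]
tcp_rot: [-3.141, -0.003, -2.761]
ft_force: [-0.1, 0.1, -1.2]
opening: 0.358
grip_force: 30.0
```

Run:
```python
from h import *
s=cam('side'); st=env.state(); print(st['eef_pos'],st['tcp_rot'])
P=st['eef_pos']; p=proj(s,P); print(p); p=p.astype(int)
b=[max(p[0]-40,0),max(p[1]-40,0),p[0]+40,p[1]+40]
g=cv2.cvtColor(s['bgr'],cv2.COLOR_BGR2GRAY)[b[1]:b[3],b[0]:b[2]]
print(b)
for r in g[::3,::3]: print(' '.join('%3d'%v for v in r))
```

```text
[549.46445241 349.66709355 389.82115813] [-3.14113919e+00 -2.48570501e-03 -2.76957063e+00]
[117.52730842 164.20353912]
[np.int64(77), np.int64(124), np.int64(157), np.int64(204)]
 44  24  19  23  21  25  48  33  11   6  10  11  20  17  32  34  26  29  30  19 110 238 235 237 111  91  84
 22  26  62  67  29  21  19  21  15   9  12  19  19  36  24  50  46  27  21  22  36 223 235 238  77  74  68
 34  72  77  51  34  54  41  17  16  17  20  29  50  31  18  55  65  32  22  24  53 143 237 238 122  63  48
 40  60  42  40  44  22  29  17  22  22  40  53  50  51  53  52  49  51  25  72  32  83 238 236 156  52  57
 52  31  43  42  24  19  18  17  19  48  56  51  54  60  51  28  12  77  30  41  77  84 227 236 149  15  50
 56  36  33  39  45  18  18  25  52  37  41  44  54  46  49  33  22  59  20  50  82  88 225 236 136  16  25
 60  38  37  51  42  21  31  56  27  20  18  23  42  51  53  51  16  59  65  53  54 140 236 237 156  17  25
 52  51  52  32  14  24  45  21  20  22  21  18  50  53  53  55  38  93  54  41  42 231 236 237 112  54  40
 52  54  50  24  18  24  59  54  21  22  18  21  38  55  
[... 1294 characters left out ...]
  71 135 217 234 238 238 232 162 191 189 238 237 237
235 235 235 234 235 235 235 235 236 236 236 217 161  64 127 239 237 236 236 236 237 232 197 111 231 237 237
234 234 235 235 235 235 235 236 235 236 236 220 179 100 223 236 237 236 236 236 238 207 163  97 226 237 237
235 235 235 236 235 235 236 236 236 235 236 220 191 129 235 236 236 236 237 236 226 193  83 110 231 236 236
235 236 235 235 236 233 217 235 235 236 236 234 178 185 224 231 236 236 224 202 183  92  78 144 238 237 237
235 235 235 235 235 239 230 218 236 236 236 237 173 127 181 197 202 189 168 118  81  78 131 232 237 236 237
235 235 233 238 244 247 246 229 222 236 236 236 236 164  92  84  86  81  81  79  94 171 236 237 236 237 237
```

Run:
```python
from h import *
s=cam('side'); P=env.state()['eef_pos']
a,b=proj(s,P+[0,0,60]),proj(s,P-[0,0,40]); print(a,b)
k=8; o=np.array([80,115]); im=cv2.resize(s['bgr'][115:189,80:170],None,fx=k,fy=k,interpolation=cv2.INTER_CUBIC)
im=cv2.convertScaleAbs(im,alpha=1.6,beta=10)
q=lambda p:tuple(int(v) for v in (p-o)*k)
cv2.line(im,q(a+[22,0]),q(b+[22,0]),(0,0,255),1); cv2.imwrite('pics/v3.png',im)
```

```text
[109.87235851 141.22956835] [122.12036309 178.09574785]
```

View pics/v3.png

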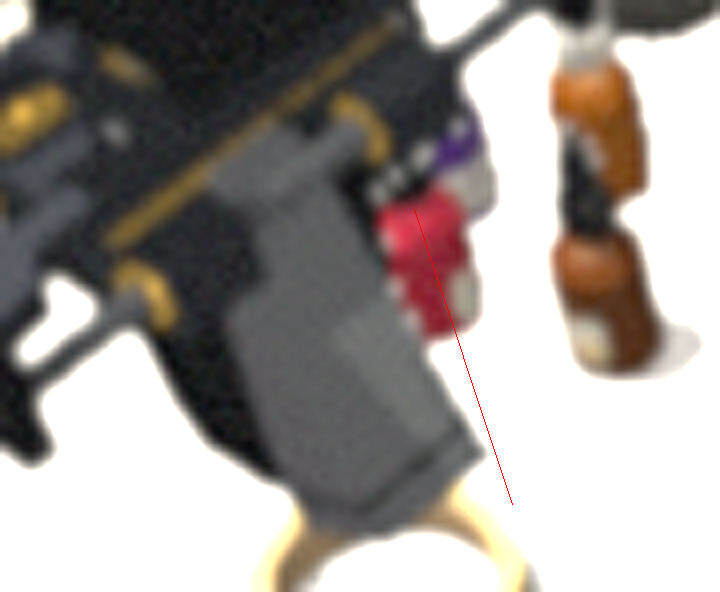

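Run:
```python
from h import *
s=cam('side'); st=env.state(); P=st['eef_pos']; y=st['tcp_rot'][2]
X=np.array([np.cos(y),np.sin(y),0]);Y=np.array([np.sin(y),-np.cos(y),0]);Z=np.array([0,0,1.])
o=np.array([80,115]); q=lambda p:(proj(s,p)-o)*8
print('X',q(P+17*X)-q(P-17*X),'Y',q(P+17*Y)-q(P-17*Y),'P',q(P))
G=P+19*Z
# bore originally toward -X(tool); phi: lean of the bore end from vertical towards -X
for ph in range(-40,61,10):
    f=np.radians(ph); ax=-np.sin(f)*X+np.cos(f)*Z; n=np.cos(f)*X+np.sin(f)*Z
    d=q(G-40*ax)-q(G+20*ax); e=q(G+17*n-40*ax)-q(G-17*n-40*ax)
    print(ph,'axis ang',np.degrees(np.arctan2(d[0],d[1])).round(1),'len',np.hypot(*d).round(),'n edge',e.round(), 'bottom ctr',q(G-34*ax).round())
```

```text
X [106.46884296  64.85849098] Y [-107.65171825   90.68331882] P [299.42679443 392.4646851 ]
-40 axis ang -50.4 len 98.0 n edge [101. 111.] bottom ctr [239. 371.]
-30 axis ang -24.0 len 105.0 n edge [106. 103.] bottom ctr [257. 390.]
-20 axis ang -4.0 len 127.0 n edge [109.  93.] bottom ctr [276. 407.]
-10 axis ang 9.3 len 156.0 n edge [108.  80.] bottom ctr [295. 423.]
0 axis ang 18.4 len 186.0 n edge [105.  64.] bottom ctr [314. 435.]
10 axis ang 25.0 len 214.0 n edge [98. 47.] bottom ctr [331. 445.]
20 axis ang 30.2 len 238.0 n edge [89. 29.] bottom ctr [348. 452.]
30 axis ang 34.6 len 256.0 n edge [77.  9.] bottom ctr [363. 455.]
40 axis ang 38.5 len 268.0 n edge [ 63. -11.] bottom ctr [375. 455.]
50 axis ang 42.2 len 273.0 n edge [ 47. -31.] bottom ctr [384. 451.]
60 axis ang 45.8 len 271.0 n edge [ 29. -51.] bottom ctr [391. 444.]
```

Run:
```python
from h import *
s=cam('side'); st=env.state(); P=st['eef_pos']; y=st['tcp_rot'][2]
g=cv2.cvtColor(s['bgr'],cv2.COLOR_BGR2GRAY).astype(float)
pts=[]
for r in range(158,173):
    row=g[r]; c=next(c for c in range(125,150) if row[c]>140 and row[c+2]>200); x=c-1+(140-row[c-1])/(row[c]-row[c-1]); pts.append((x,r))
pts=np.array(pts); print(pts[:,0].round(1))
k=np.polyfit(pts[:12,1],pts[:12,0],1); print('edge ang',np.degrees(np.arctan(k[0])),'resid',np.abs(np.polyval(k,pts[:12,1])-pts[:12,0]).max())
X=np.array([np.cos(y),np.sin(y),0]);Y=np.array([np.sin(y),-np.cos(y),0]);Z=np.array([0,0,1.]);G=P+18*Z
for ph in range(-10,41,5):
    f=np.radians(ph); ax=-np.sin(f)*X+np.cos(f)*Z; n=np.cos(f)*X+np.sin(f)*Z
    a,b=proj(s,G+12*n-17*Y-10*ax),proj(s,G+12*n-17*Y-40*ax); a2,b2=proj(s,G-22*n-17*Y-10*ax),proj(s,G-22*n-17*Y-40*ax)
    an=lambda a,b:np.degrees(np.arctan2(b[0]-a[0],b[1]-a[1])).round(1)
    print(ph,'near edge',an(a,b),b.round(1),'far edge',an(a2,b2),b2.round(1))
# bottom profile: per column lowest dark row
print([(c,int(max(r for r in range(150,190) if g[r,c]<75))) for c in range(112,142,2)])
```

```text
[134.  133.7 134.1 134.6 135.3 135.9 136.5 137.  137.7 138.5 139.1 139.5
 140.1 140.2 139.7]
edge ang 29.497136771707844 resid 0.8034811127609487
-10 near edge 7.3 [128.5 167.8] far edge 9.3 [115.1 158. ]
-5 near edge 12.4 [129.8 168.5] far edge 14.1 [116.6 159.6]
0 near edge 16.8 [131.1 169. ] far edge 18.2 [118.1 161.1]
5 near edge 20.5 [132.3 169.4] far edge 21.7 [119.6 162.5]
10 near edge 23.8 [133.4 169.6] far edge 24.8 [121.2 163.9]
15 near edge 26.7 [134.5 169.7] far edge 27.5 [122.8 165.2]
20 near edge 29.3 [135.5 169.7] far edge 30.0 [124.3 166.3]
25 near edge 31.7 [136.4 169.6] far edge 32.3 [125.9 167.4]
30 near edge 33.9 [137.1 169.3] far edge 34.4 [127.4 168.4]
35 near edge 36.0 [137.8 168.9] far edge 36.4 [128.9 169.2]
40 near edge 38.0 [138.3 168.4] far edge 38.4 [130.4 169.9]Traceback (most recent call last):
  File "<stdin>", line 16, in <module>
ValueError: max() iterable argument is empty
```

The view shows the bar leaning about 20° with its bore end towards the pin side, and it has shifted in the grip: about 34 mm from the closed end and 8 mm from the underside. I'll push it further upright on the pin, then set it on the worktop to square itself and regrasp.

Call:
arm_command(
  targets=[
    [0, 0, 0, -8, 0],
    [0, 0, 0, -16, 0],
    [0, 0, 0, -24, 0],
    [0, 0, 0, -32, 0],
    [0, 0, 0, -40, 0],
  ],
)

```text
t: 25.55
eef_pos: [549.4, 350.0, 391.2]
tcp_rot: [3.141, -0.001, -2.047]
ft_force: [1.2, -0.2, -1.0]
opening: 0.354
grip_force: 30.0
```

Call:
arm_command(
  targets=[
    [32.4, -17.1, 0, 0, 0],
    [64.8, -34.2, 0, 0, 0],
    [97.2, -51.3, 0, 0, 0],
    [129.6, -68.4, 20, 0, 0],
    [162, -85.5, 50, 0, 0],
  ],
)

```text
t: 26.05
eef_pos: [549.4, 165.5, 342.1]
tcp_rot: [-3.139, 0.002, -2.053]
ft_force: [1.3, 0.4, -1.7]
opening: 0.355
grip_force: 30.0
```

Call:
arm_command(
  targets=[
    [32.4, -17.1, 30, 0, 0],
    [64.8, -34.2, 60, 0, 0],
    [97.2, -51.3, 90, 0, 0],
    [97.2, -51.3, 130, 0, 0],
    [97.2, -51.3, 150, 0, 0],
  ],
)

```text
t: 26.55
eef_pos: [547.9, 55.7, 188.8]
tcp_rot: [3.138, -0.002, -2.055]
ft_force: [0.2, -0.2, -0.9]
opening: 0.355
grip_force: 30.0
```

Call:
arm_command(
  targets=[
    [0, 0, 45, 0, 0],
    [0, 0, 90, 0, 0],
    [0, 0, 130, 0, 0],
    [0, 0, 150, 0, 0],
    [0, 0, 150, 0, 0],
  ],
)

```text
t: 27.05
eef_pos: [547.6, 56.9, 39.0]
tcp_rot: [3.137, -0.002, -2.054]
ft_force: [0.4, 1.4, -0.8]
opening: 0.355
grip_force: 30.0
```

Call:
arm_command(
  targets=[
    [-10, 0, 11, 0, 0],
    [-30, 0, 11, 0, 0],
    [-50, 0, 11, 0, 0],
    [-62, 0, 11, 0, 0],
    [-62, 0, 11, 0, 0],
  ],
)

```text
t: 27.55
eef_pos: [579.1, 113.2, 31.5]
tcp_rot: [-3.14, 0.001, -2.055]
ft_force: [-0.3, 0.2, -1.1]
opening: 0.356
grip_force: 30.0
```

Call:
arm_command(
  targets=[
    [-2, 0, 0, 0, 0],
    [-4, 0, 0, 0, 0],
    [-6, 0, 0, 0, 0],
    [-6, 0, 0, 0, 0],
  ],
)

```text
t: 27.95
eef_pos: [581.0, 116.9, 30.8]
tcp_rot: [3.142, -0.0, -2.057]
ft_force: [-0.6, -0.5, -1.0]
opening: 0.355
grip_force: 30.0
```

Call:
arm_command(
  targets=[
    [-1.5, 0, 1.5, 0, 0],
    [-3, 0, 3, 0, 0],
    [-4, 0, 3, 0, 0],
    [-4, 0, 3, 0, 0],
  ],
)

```text
t: 28.35
eef_pos: [582.1, 119.0, 28.7]
tcp_rot: [3.141, -0.002, -2.057]
ft_force: [-7.6, -13.7, 13.1]
opening: 0.353
grip_force: 30.0
```

Call:
arm_command(
  targets=[
    [-1.5, 0, 0, 0, 0],
    [-3, 0, 0, 0, 0],
    [-4, 0, 0, 0, 0],
    [-4, 0, 0, 0, 0],
  ],
)

```text
t: 28.75
eef_pos: [583.1, 121.3, 27.9]
tcp_rot: [3.139, -0.005, -2.058]
ft_force: [-9.2, -23.4, 7.8]
opening: 0.355
grip_force: 30.0
```

Call:
arm_command(
  targets=[
    [2, 0, 0, 0, 0],
    [4, 0, 0, 0, 0],
    [4, 0, 0, 0, 0],
  ],
)

```text
t: 29.05
eef_pos: [582.8, 120.4, 27.8]
tcp_rot: [-3.142, -0.0, -2.058]
ft_force: [-1.3, -1.8, -1.0]
opening: 0.36
grip_force: 30.0
```

Call:
arm_command(
  targets=[
    [0, 0, 2, 0, 0],
    [0, 0, 4, 0, 0],
    [0, 0, 6, 0, 0],
    [0, 0, 6, 0, 0],
  ],
)

```text
t: 29.45
eef_pos: [582.8, 119.6, 22.4]
tcp_rot: [-3.141, -0.001, -2.057]
ft_force: [-4.0, -12.5, 9.2]
opening: 0.357
grip_force: 30.0
```

Call:
arm_command(
  targets=[
    [2, 0, 0, 0, 0],
    [3, 0, 0, 0, 0],
    [3, 0, 1, 0, 0],
  ],
)

```text
t: 29.75
eef_pos: [581.5, 118.2, 20.6]
tcp_rot: [-3.142, 0.0, -2.057]
ft_force: [0.7, -0.4, -1.1]
opening: 0.358
grip_force: 30.0
```

Call:
arm_command(
  targets=[
    [0, 0, 1, 0, 0],
    [0, 0, 2, 0, 0],
    [0, 0, 2, 0, 0],
  ],
)

```text
t: 30.05
eef_pos: [581.4, 118.0, 18.7]
tcp_rot: [3.141, -0.0, -2.057]
ft_force: [-2.0, -1.9, 0.1]
opening: 0.358
grip_force: 30.0
```

Call:
arm_command(
  targets=[
    [0, 0, 1, 0, 0],
    [0, 0, 2, 0, 0],
    [0, 0, 2, 0, 0],
  ],
)

```text
t: 30.35
eef_pos: [581.4, 117.6, 17.0]
tcp_rot: [-3.141, -0.0, -2.057]
ft_force: [-3.2, -6.8, 6.0]
opening: 0.356
grip_force: 30.0
```

Call:
arm_command(
  targets=[
    [1, 0, 0.5, 0, 0],
    [1, 0, 1.5, 0, 0],
    [1, 0, 1.5, 0, 0],
  ],
)

```text
t: 30.65
eef_pos: [581.0, 116.9, 15.3]
tcp_rot: [-3.142, -0.0, -2.057]
ft_force: [-1.8, -5.1, 3.9]
opening: 0.356
grip_force: 30.0
```

Call:
arm_command(
  targets=[
    [0.5, 0, 0.5, 0, 0],
    [0.5, 0, 1.5, 0, 0],
    [0.5, 0, 1.5, 0, 0],
  ],
)

```text
t: 30.95
eef_pos: [580.8, 116.5, 14.1]
tcp_rot: [-3.141, -0.0, -2.057]
ft_force: [-3.0, -5.0, 7.4]
opening: 0.355
grip_force: 30.0
```

Call:
arm_command(
  targets=[
    [0.5, 0, 1, 0, 0],
    [0.5, 0, 1, 0, 0],
  ],
)

```text
t: 31.15
eef_pos: [580.8, 116.5, 13.9]
tcp_rot: [-3.141, 0.001, -2.057]
ft_force: [-4.8, -1.4, 16.8]
opening: 0.359
grip_force: 30.0
```

Call:
arm_command(
  targets=[
    [0, 0, 1, 0, 0],
    [0, 0, 1, 0, 0],
  ],
)

```text
t: 31.35
eef_pos: [580.9, 116.5, 13.8]
tcp_rot: [-3.14, 0.001, -2.057]
ft_force: [-6.6, -2.1, 26.2]
opening: 0.355
grip_force: 30.0
```

Call:
arm_command(
  targets=[
    [0, 0, -1, 0, 0],
    [0, 0, -1, 0, 0.6],
    [0, 0, -1, 0, 0.6],
    [0, 0, -1, 0, 0.6],
    [0, 0, -1, 0, 0.6],
  ],
)

```text
t: 31.85
eef_pos: [580.4, 116.3, 12.4]
tcp_rot: [3.141, -0.0, -2.057]
ft_force: [0.2, 0.9, -0.4]
opening: 0.592
grip_force: 0.0
```

Call:
arm_command(
  targets=[
    [0, 0, 0, 0, 0.6],
    [0, 0, -8, 0, 0.6],
    [0, 0, -17, 0, 0.6],
    [8, 0, -17, 0, 0.6],
    [8, 0, -17, 0, 0.6],
  ],
)

```text
t: 32.35
eef_pos: [576.5, 108.4, 30.3]
tcp_rot: [-3.141, 0.0, -2.057]
ft_force: [0.6, -0.6, 0.1]
opening: 0.605
grip_force: 0.0
```

Run:
```python
from h import *
st=env.state(); print(st['eef_pos'],st['ft_force'],st['opening'])
s=cam('side')
# standing bar expected: centre at gauge x=-65
xh=np.array([.467,.884]); yh=np.array([-.884,.467]); R=np.array([582.1,119.5])+45*xh
for sx in(-82,-48):
  for sy in(-17,17):
    for z in (0,90): print(sx,sy,z,proj(s,[*(R+sx*xh+sy*yh),z]).round(1))
print('tip',proj(s,[*(R-30*xh),75]))
g=cv2.cvtColor(s['bgr'],cv2.COLOR_BGR2GRAY)[180:240:3,195:255:2]
for i,r in enumerate(g): print(180+3*i,' '.join('%3d'%v for v in r))
```

```text
[576.45271966 108.44267456  30.27415281] [ 0.55069915 -0.58749858  0.13050701] 0.6046141932908285
-82 -17 0 [239.3 212.5]
-82 -17 90 [238.6 192. ]
-82 17 0 [240.1 222.9]
-82 17 90 [239.4 202.6]
-48 -17 0 [226.7 213.3]
-48 -17 90 [225.3 192.8]
-48 17 0 [227.3 223.7]
-48 17 90 [225.9 203.4]
tip [218.79370575 202.06250604]
180 236 237 237 237 237 238 203  60  35  26  26  28  23  26  31  26  30  27  26  34  35  46  44  52  66  75  75  72  71  73
183 237 237 237 237 237 238 239 164  43  32  26  27  29  29  27  30  25  26  29  29  36  42  45  47  59  69  76  74  73  73
186 237 237 236 237 236 237 238 235 121  36  27  27  28  28  24  27  27  28  28  25  33  36  44  49  49  63  72  76  75  73
189 237 237 237 237 238 237 237 239 203  61  35  25  25  26  27  23  25  30  29  29  24  33  36  47  46  52  65  74  77  74
192 237 238 237 230 227 222 227 238 240 166  44  31  29  27  28  24  28  27  27  24  27  30  37  41  45  44  57  69  75  74
195 238 238 237 222 220 217 204 239 238 224 103  38  26  26  29  28  27  27  26  26  27  27  34  35  47  46  47  62  72  75
198 237 238 237 227 236 222 175 22
[... 1001 characters left out ...]
  91  55  63  99 111 110  65  39  25  29  27  29  26  26  28  26  29  28  32  35
225 160 162 156 153 152 138 133 131 130 115 122 105 107 200 217 217 171  57  33  25  25  27  31  26  29  27  24  23  29  37
228 161 159 157 158 156 157 159 148 114 129 168 220 206 213 214 215 213 140  44  29  25  27  27  25  25  27  28  26  25  29
231 154 150 145 144 144 144 139 132 119 107 175 235 215 213 213 214 215 201  87  36  24  27  28  24  26  24  25  25  22  26
234 126 141 162 195 194 169 196 198 198 202 232 224 211 213 213 213 214 214 140  44  36  28  26  29  26  26  27  25  25  26
237 239 239 238 239 238 239 238 239 238 237 238 222 213 214 213 214 213 214 186 126  43  28  27  25  23  29  27  27  27  25
```

Call:
arm_command(
  targets=[
    [3, 0, 0, 0, 0.6],
    [6, 0, 0, 0, 0.6],
    [6, 0, 0, 0, 0],
    [6, 0, 0, 0, 0],
    [6, 0, 0, 0, 0],
  ],
)

```text
t: 32.9
eef_pos: [574.0, 103.9, 29.7]
tcp_rot: [3.142, -0.0, -2.057]
ft_force: [-1.1, 0.1, -0.7]
opening: 0.402
grip_force: 0.0
```

Call:
arm_command(
  targets=[
    [0, 0, 0, 0, 0],
    [0, 0, 0, 0, 0],
    [0, 0, 0, 0, 0],
  ],
)

```text
t: 33.2
eef_pos: [574.0, 103.9, 29.8]
tcp_rot: [-3.142, -0.0, -2.057]
ft_force: [0.3, 0.8, -1.5]
opening: 0.358
grip_force: 30.0
```

Call:
arm_command(
  targets=[
    [0, 0, 1, 0, 0],
    [0, 0, 1, 0, 0],
  ],
)

```text
t: 33.4
eef_pos: [574.0, 104.0, 29.7]
tcp_rot: [-3.141, 0.0, -2.057]
ft_force: [-2.2, 1.1, 10.5]
opening: 0.359
grip_force: 30.0
```

Call:
arm_command(
  targets=[
    [0, 0, -15, 0, 0],
    [0, 0, -50, 0, 0],
    [0, 0, -95, 0, 0],
    [0, 0, -140, 0, 0],
    [0, 0, -170, 0, 0],
  ],
)

```text
t: 33.9
eef_pos: [574.4, 103.9, 201.9]
tcp_rot: [-3.139, 0.001, -2.057]
ft_force: [0.1, -0.1, -0.9]
opening: 0.357
grip_force: 30.0
```

Call:
arm_command(
  targets=[
    [-29.5, 19.4, -27, 0, 0],
    [-59, 38.8, -54, 0, 0],
    [-88.5, 58.2, -81, 0, 0],
    [-118, 77.6, -108, 0, 0],
    [-147.5, 97, -135, 0, 0],
  ],
)

```text
t: 34.4
eef_pos: [556.6, 280.9, 334.9]
tcp_rot: [3.142, -0.0, -2.057]
ft_force: [0.9, -0.1, -1.3]
opening: 0.358
grip_force: 30.0
```

Call:
arm_command(
  targets=[
    [-29.5, 19.4, -27, 0, 0],
    [-59, 38.8, -54, 0, 0],
    [-59, 38.8, -54, 0, 0],
  ],
)

```text
t: 34.7
eef_pos: [549.9, 353.7, 390.9]
tcp_rot: [-3.139, 0.005, -2.054]
ft_force: [-0.2, 1.0, -0.9]
opening: 0.355
grip_force: 30.0
```

Call:
arm_command(
  targets=[
    [0, 0, 0, 8, 0],
    [0, 0, 0, 16, 0],
    [0, 0, 0, 24, 0],
    [0, 0, 0, 32, 0],
    [0, 0, 0, 40, 0],
  ],
)

```text
t: 35.2
eef_pos: [550.4, 349.2, 386.9]
tcp_rot: [-3.141, -0.001, -2.761]
ft_force: [-0.1, 0.1, -0.3]
opening: 0.354
grip_force: 30.0
```

Call:
arm_command(
  targets=[
    [0, 0, 0, 0, 0],
    [0, 0, 0, 0, 0],
    [0, 0, 0, 0, 0],
  ],
)

```text
t: 35.5
eef_pos: [550.4, 349.7, 387.5]
tcp_rot: [-3.141, -0.0, -2.752]
ft_force: [0.8, 0.4, -1.0]
opening: 0.358
grip_force: 30.0
```

Run:
```python
from h import *
s=cam('side'); st=env.state(); P=st['eef_pos']; y=st['tcp_rot'][2]; print(P,st['tcp_rot'],st['grip_force'],st['qvel'].round(3))
g=cv2.cvtColor(s['bgr'],cv2.COLOR_BGR2GRAY).astype(float)
X=np.array([np.cos(y),np.sin(y),0]);Y=np.array([np.sin(y),-np.cos(y),0]);Z=np.array([0,0,1.]);G=P+19*Z
for ph in range(-20,31,10):
    f=np.radians(ph); ax=-np.sin(f)*X+np.cos(f)*Z; n=np.cos(f)*X+np.sin(f)*Z
    a,b=proj(s,G+17*n-17*Y-15*ax),proj(s,G+17*n-17*Y-47*ax)
    print(ph,'edge',np.degrees(np.arctan2(b[0]-a[0],b[1]-a[1])).round(1),a.round(1),b.round(1))
p=proj(s,P).astype(int)
for r in range(p[1]-12,p[1]+24): print(r,p[0]-12,' '.join('%3d'%v for v in g[r,p[0]-12:p[0]+26]))
show('v4',s,(p[0]-40,p[1]-40,p[0]+40,p[1]+40),7)
```

```text
[550.43930568 349.73869653 387.58581934] [-3.14144579e+00 -2.84088706e-04 -2.75278615e+00] 29.998484328389168 [ 0.001  0.001 -0.004  0.001 -0.001  0.013]
-20 edge -7.0 [128.5 162. ] [127.6 170. ]
-10 edge 7.0 [129.6 161.9] [130.8 171.7]
0 edge 16.6 [130.4 161.6] [133.8 172.9]
10 edge 23.7 [131. 161.] [136.5 173.5]
20 edge 29.2 [131.3 160.2] [138.8 173.5]
30 edge 33.8 [131.4 159. ] [140.6 172.8]
152 105  18  21  18  19  23  29  38  42  39  35  26  25  25  30  36  54  61  70  70  68  60  52  51  50  48  45  41  49  49  43  46  72  91  94  95 155 227 238
153 105  19  21  18  24  30  40  48  52  51  46  44  38  42  44  50  59  64  68  67  59  56  51  48  44  44  44  46  56  61  50  43  63  88  90  95 153 226 238
154 105  21  15  20  26  42  48  52  52  54  53  52  53  50  51  53  54  58  61  57  54  53  48  45  42  43  46  49  57  61  53  40  56  75  87 101 165 227 237
155 105  20  21  21  30  45  52  52  52  54  54  54  54  54  53  52  55  50  52  51  50  48  45  41  44  47  47  53  55  62  62  47  43  65  93 139 197 233 237
156 105  19  17  15  28  42  49  48  50  51  54  53  52  52  5
[... 4357 characters left out ...]
  50  47  41  37  37  45  69 109 152 180 168 137 127 153 182
184 105 235 236 236 236 237 233 222 209 193 158 104  65  55  55  49  41  42  42  42  47  51  49  51  46  40  39  38  49  71 117 168 211 230 223 194 162 153 171
185 105 236 235 236 236 235 227 209 200 181 132  82  62  64  63  63  63  58  50  44  43  49  46  46  40  38  40  50  81 127 176 218 235 239 237 231 208 176 177
186 105 236 235 236 236 233 221 203 195 169 112  68  63  71  77  92 104 110  96  64  46  40  41  36  39  41  53  90 142 190 223 235 238 238 238 237 229 205 191
187 105 235 236 236 236 232 219 203 195 161 105  64  65  79 101 121 146 175 164 122  78  50  41  38  42  57  95 144 199 231 236 238 237 237 237 236 232 214 199
```

The right edge in the picture runs at 16.1°, against a predicted 16.6° for a vertical bar. The insert is upright with its bore up, high and clear. Handing in.

```bash
python3 -c "
from cell import env
print(env.job_done())"
```

```text
the job is handed in; nothing more can be done
None
```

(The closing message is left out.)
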